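Hang the paddle blank on the test stand's two pins and close the keeper

TASK

Fit the wide paddle blank to the flange of the test stand: swing the stand's keeper arm outward, clear of the flange, then take the wide blank out of the wooden rack and hang it by its two holes on the two pins, raised disc towards you, back lying flush on the flange. Then swing the keeper fully home again across the front of the blank, so that it cannot walk off the pins, and let go. Leave the narrow blank in its rack slot and the other things on the bench where they are.

Things in the scene. Friction and masses are not known exactly. Their poses are not given: they have to be found in the camera images.
- stand: grey steel test stand, fixed: foot plate 125x216x10 mm, reaching 27 mm before and 98 mm behind an upright plate 210 mm wide (y) whose top edge is 138 mm above the bench. Origin: on the bench under the middle of the upright's front face. x points into that face, away from the robot (the face looks along -x), y left, z up. Behind the upright nothing is higher than it.
- pin_l (a point): left pin (stand's +y side) on its axis, in the plane of the flange ring's face (ring 66 mm across, 3 mm proud of the upright, centred 47 mm below the pins): 125 mm above the bench, 44 mm left of the stand's middle. Pin 9 mm thick, level, standing out along the stand's -x 17.5 mm from here, the last 4 mm a cone. Axes as the stand's
- pin_r (a point): the right pin, same, 44 mm right of the stand's middle (88 mm from the left pin)
- keeper (a joint): keeper: flat steel arm on a level pivot post left of the flange, turning just in front of the pin tips. 0 = shut, at its stop, leaning 0.96 rad from vertical to the right over the blank's place; grows as it swings up and over to the left; 0.96 = straight up; 1.4 = fully open, at its stop. Past 0.85 it clears the blank. Stiff: it stays where it is left; about 2 to 3 N at the handle moves it
- keeper_pivot (a point): the keeper's pivot, 84 mm left of the stand's middle, 85 mm up, 24.5 mm in front of the upright's face
- keeper_grip (a point): on the axis of the keeper's round black handle, 80 mm from the pivot, 62 mm before the upright's face. The handle is 15 mm thick and level, standing out along the stand's -x from 27 to 83 mm before the face, free on all sides, 165 mm above the bench when fully open. Push it with a fingertip or between open fingers from above, along its arc about the pivot
- rack: heavy wooden rack, fixed, 150x130x32 mm (x, y, z) with two slots along its y, 40 mm before and behind its middle, 11 mm wide, floor of the slots 8 mm above the bench. Origin: on the bench under its middle
- wide_blank: wide aluminium paddle blank, loose, 0.26 to 0.54 kg, upright in one of the rack's slots (front or back): plate 8 mm thick (x), 120 wide (y), 100 high, with a lifting tab 40 mm wide (round end) rising 70 mm above it. Origin: middle of the lower edge, mid-thickness; x towards its flat back, y left, z up. On the front (-x) a raised disc 52 mm across, 4 mm thick. It hangs upright on the pins
- wide_blank_hole_l (a point): centre of the wide blank's left hole (+y), 14 mm wide, at the back face, 44 mm from the middle, 78 mm above the lower edge. Hanging flush, it lies at pin_l, about 2.5 mm lower
- wide_blank_hole_r (a point): the same for the right hole and pin_r
- wide_blank_tab (a point): middle of the wide blank's lifting tab, 140 mm above the lower edge, half way through the 8 mm thickness: the place to grip it, fingers on the front and back face. On the pins this point is about 185 mm above the bench and 47 mm above the top edge of the upright, so a finger fits behind it.
- narrow_blank: another, narrower paddle blank standing in the other slot: plate 8x88x84 mm with the same tab, 154 mm high, holes only 58 mm apart: it does not fit these pins. Origin and axes as for the wide blank. Leave it
- reducer: loose bell reducer (pipe fitting), 54 mm wide, 38 mm high, standing on the bench in front of the work; leave it where it is
- coupling: loose round pipe coupling, 44 mm wide, 41 mm high, standing on end well to the right; leave it where it is
- nipple: loose short black pipe nipple, 95x34x34 mm, lying to the left, near the front edge; leave it where it is
- carton: loose small part carton, 76x53x62 mm, to the right at the back; leave it where it is
There are look-alikes about, which are no part of the job. What is shaped like the wide_blank but purple is not meant.

How it is judged:
By the outcome, as a careful person would: the job done as asked, in the order asked, and still so for the second after the job is handed in, with the robot touching nothing.
It also fails if it takes over 72 s, if anything falls off the work surface, if the arm or the gripper's body presses on something with over 40 N, if the wrist force passes 120 N, or if a joint passes its speed limit or range.

ROBOT

A 7-joint arm with a two-finger parallel gripper is mounted at the origin on a cart in front of the work surface, level with it; the furniture and walls round the work are solid. World frame = base frame: x ahead of the robot, y to its left, z up, the work surface at z = 0. Lengths are in m, angles in rad, forces in N, time in s.
With the tool pointing down it reaches from about 0.425 to 0.95 m from the base axis. Payload 4.7 kg.
Tool frame: the origin (TCP) lies where the fingers leave the gripper's body, on its centre line; the fingertips stand 70 mm ahead of it and the grasp point (between the pads) lies 51 mm ahead of it; z points along the fingers, y is the line along which they close (so a half turn about z gives the same grasp; the last joint's range is limited). The gripper opens to 87 mm and grips with 3 to 60 N. Pads are 19 mm wide; open, the fingers measure 117 mm over their backs; the gripper's body (75 mm by 190 mm) begins 51 mm behind the grasp point.
Start: joints at [-1.13, 0.469, -0.049, 1.532, 0.024, 1.141, -0.082], TCP at [0.306, 0.602, 0.292] pointing down, gripper open.
Joint ranges: [-2.59, 2.59], [-0.33, 1.99], [-1.39, 1.29], [0.1, 2.45], [-1.04, 4.18], [0.21, 1.99], [-2.66, 2.66]. Speed limits (rad/s): [2.57, 2.57, 3.14, 3.14, 3.14, 3.14, 3.14].

INTERFACE

Orientations are given as a unit quaternion [x, y, z, w].
In Python, from station import ctrl, solver, get_image gives the robot as it stands. The module is installed in compiled form; this text tells all that it offers. Calls block until the motion is done:
- ctrl.move_ptp(position, orientation): joint-space move of the TCP to a pose.
- ctrl.move_l(position, v=0.15, rot=None, threshold=None): straight line of the TCP; rot=None keeps the orientation; v is the mean speed in m/s. With threshold (N) it stops when the force on the tool has changed by that much, and returns True; else False.
- ctrl.goto_joints(angles): joint-space move.
- ctrl.command_gripper(opening, strength=None): finger opening in m; strength is the grip in N (None keeps the last); returns when the fingers have stopped.
- ctrl.dwell(seconds).
- solver.inverse_kinematics(position, orientation): joint angles nearest the present ones, or None.
- get_image(name): name is "side" or "top" or "wrist"; returns a dict with "img" (480x640x3 uint8, blue, green, red), "fx", "fy", "cx", "cy" (pixels), "R" (3x3) and "t" (3): a world point X has camera coordinates R X + t. Camera axes: x right, y down, z forward; pixel columns grow to the right and rows downward; lengths in m; the calibration is good to about 2 mm. A picture is of the moment at which its call begins. There is no depth.
A pose or a line that the arm cannot do raises ctrl.Unreachable and nothing moves.
- ctrl.job_done(): hands the job in; it is judged then, once.
Readings, each from a call of its own:
- ctrl.current_time_s(): time.
- ctrl.current_joint_positions(): joint angles.
- ctrl.current_dq(): joint speeds.
- ctrl.current_joint_torque(): joint torques, N m.
- ctrl.current_eef_pos(): TCP position.
- ctrl.current_tcp_rot(): TCP orientation.
- ctrl.current_force(): force on the tool from outside, world axes, zero at the start.
- ctrl.current_ft_torque(): the same for the moment, N m.
- ctrl.current_finger_gap(): finger opening in m.
- ctrl.current_gripper_force(): force on a finger pad.
Only numpy, scipy, OpenCV 4.12 (cv2) and the standard library are available. Lean on these libraries where they do the work, as an engineer would, in place of code of your own. Each camera call takes 0.05 s, during which the arm holds its last target. There are 200 camera calls.

## Working session

There is one attempt and no reset: what is moved stays moved. The work goes in short steps, each a Python script; the robot and the scene stay as the last script left them, time stands still between calls to the robot, and variables do not carry over. Pictures are saved under pics/ and viewed, at most 10 in all, crops included, and the job is handed in when it is done.

```bash
mkdir -p pics; ls; python3 - <<'E'
from station import ctrl, get_image
import cv2, numpy as np
for n in ("side","top"):
    d=get_image(n); cv2.imwrite(f"pics/{n}0.png",d["img"]); print(n,d["fx"],d["fy"],d["cx"],d["cy"],np.round(d["R"],4).tolist(),np.round(d["t"],4).tolist(), np.round(-np.array(d["R"]).T@np.array(d["t"]),3))
print(ctrl.current_tcp_rot(),ctrl.current_time_s())
E
```

```text
pics
side 438.3867244559261 438.3867244559261 314.99471450926234 235.7741338681455 [[0.9713, -0.2375, -0.0147], [-0.16, -0.6063, -0.779], [0.1761, 0.759, -0.6269]] [-0.5248, 0.1103, 1.3558] [ 0.289 -1.087  0.928]
top 542.9112895050255 542.9112895050255 314.3995692194453 244.77398761361408 [[0.0035, -1.0, 0.0054], [-0.9831, -0.0044, -0.1832], [0.1833, -0.0047, -0.9831]] [-0.0795, 0.5325, 1.6116] [ 0.228 -0.07   1.682]
[ 2.32738868e-01  9.72538856e-01 -8.70843347e-04 -1.84252903e-04] 0.1
```

View pics/side0.png

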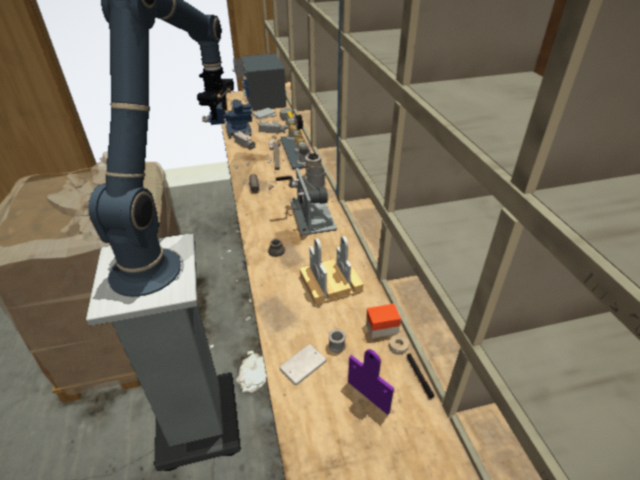

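View pics/top0.png

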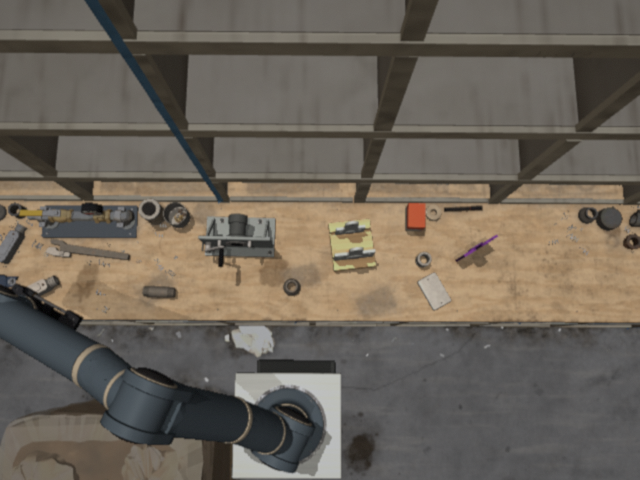

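The side view shows the stand at (312,205), the rack with two grey blanks at (318,265) and (345,262), and a purple look-alike at (370,385). In the top view the stand is at (238,237), the rack at (352,245), and the blanks at (352,253) front and (351,228) back. Next I need enlarged views.

```bash
cat > h.py <<'E'
import numpy as np, cv2
def ray(d,p):
    R=np.array(d["R"]);t=np.array(d["t"]);c=-R.T@t
    v=R.T@np.array([(p[0]-d["cx"])/d["fx"],(p[1]-d["cy"])/d["fy"],1.]);return c,v
def onz(d,p,z): c,v=ray(d,p); return c+v*(z-c[2])/v[2]
def proj(d,X):
    q=np.array(d["R"])@np.array(X)+np.array(d["t"]); return np.array([d["fx"]*q[0]/q[2]+d["cx"],d["fy"]*q[1]/q[2]+d["cy"]])
def tri(obs):
    A=np.zeros((3,3));b=np.zeros(3);L=[]
    for d,p in obs:
        c,v=ray(d,p);v=v/np.linalg.norm(v);M=np.eye(3)-np.outer(v,v);A+=M;b+=M@c;L.append((c,M))
    X=np.linalg.solve(A,b);return X,[float(np.linalg.norm(M@(X-c))) for c,M in L]
E
python3 - <<'E'
from station import ctrl, get_image
from h import *
from scipy.spatial.transform import Rotation as Ro
d=get_image("top");s=get_image("side");w=get_image("wrist")
for p,z in [((207,256),.01),((276,256),.01),((207,236),.138),((272,222),.138),((333,269),.032),((376,267),.032),((352,253),.1),((351,228),.1)]: print(p,onz(d,p,z).round(3))
T=Ro.from_quat(ctrl.current_tcp_rot()).as_matrix();Rw=np.array(w["R"]);c=-Rw.T@np.array(w["t"])
print("cam in tool",(T.T@(c-np.array(ctrl.current_eef_pos()))).round(3),(Rw@T).round(2).tolist(),w["fx"])
f=lambda i,x,y,ww,h,k:cv2.resize(i[y:y+h,x:x+ww],None,fx=k,fy=k,interpolation=cv2.INTER_CUBIC)
a=f(d["img"],195,200,100,75,4);b=f(d["img"],310,200,100,75,4)
e=f(s["img"],270,145,100,75,4);g=f(s["img"],285,230,100,75,4)
cv2.imwrite("pics/crops.png",np.vstack([np.hstack([a,b]),np.hstack([e,g])]))
E
```

```text
(207, 256) [0.503 0.257 0.01 ]
(276, 256) [0.504 0.042 0.01 ]
(207, 236) [0.541 0.235 0.138]
(272, 222) [0.583 0.047 0.138]
(333, 269) [ 0.461 -0.135  0.032]
(376, 267) [ 0.468 -0.267  0.032]
(352, 253) [ 0.499 -0.188  0.1  ]
(351, 228) [ 0.575 -0.186  0.1  ]
cam in tool [ 0.077  0.    -0.091] [[-0.0, 1.0, -0.0], [-0.96, -0.0, -0.27], [-0.27, 0.0, 0.96]] 358.31742850781046
```

View pics/crops.png

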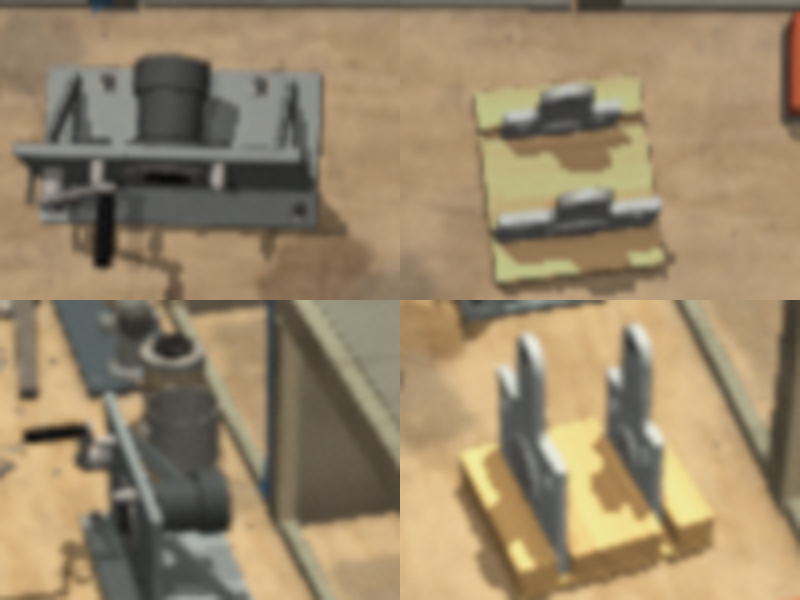

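In the crop, the front-slot blank (top plate edge at crop x 495–660, about 41 px or 120 mm) is clearly wider than the back one (500–622, about 30 px or 88 mm). So the front grey blank is the wide one; the purple one is standing on the bench and isn't meant. The keeper handle is the black bar at crop (103,230). Next I'll look closer with the wrist camera.

```bash
cat >> h.py <<'E'
from scipy.spatial.transform import Rotation as Ro
def qa(yaw):  # tool down, tool y along world y turned by yaw; camera on robot side
    return Ro.from_matrix(Ro.from_euler('z',yaw).as_matrix()@np.array([[-1,0,0],[0,1,0],[0,0,-1.]])).as_quat()
E
python3 - <<'E'
from station import ctrl, get_image, solver
from h import *
import pickle
o={}
ctrl.move_ptp([.47,.14,.40],qa(0)); o['s']=get_image("wrist")
ctrl.move_ptp([.43,-.19,.40],qa(0)); o['r']=get_image("wrist")
pickle.dump(o,open('w1.pkl','wb'))
print(ctrl.current_time_s(),ctrl.current_joint_positions())
cv2.imwrite("pics/ws.png",o['s']['img']);cv2.imwrite("pics/wr.png",o['r']['img'])
E
```

```text
3.4333 [-0.1437016   0.02800168  0.48427219  1.86629355 -0.01395159  1.25077567
  1.91867315]
```

View pics/ws.png

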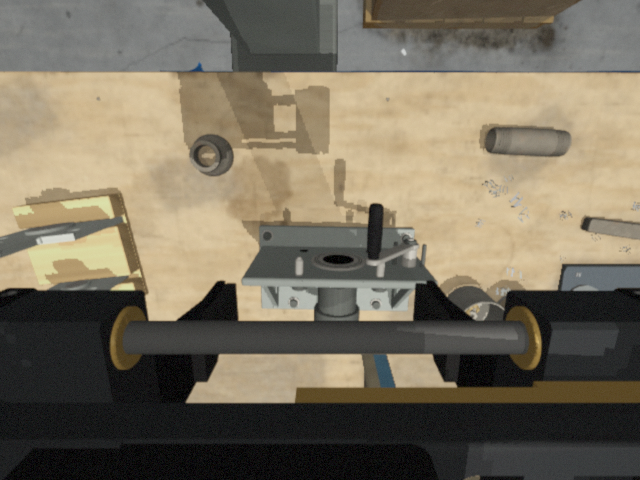

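View pics/wr.png

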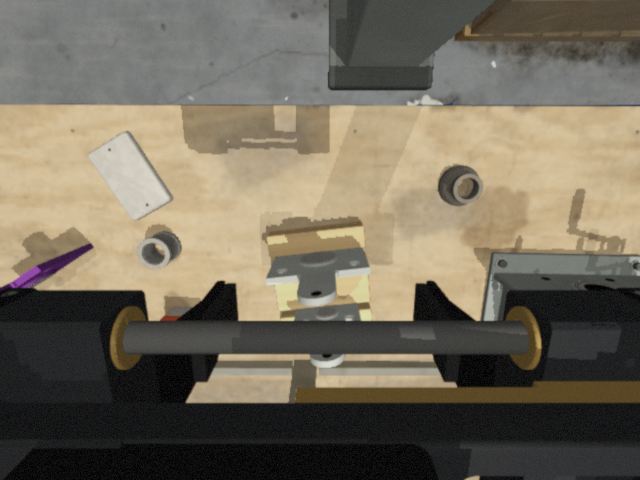

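The stand's upright top edge runs from (243,283) to (436,285), the handle is at (376,232) and the right pin at (299,267). The wide blank is in front (318,270), narrow behind. Next: closer views tilted forward.

```bash
cat >> h.py <<'E'
def qt(yaw,a):
    return (Ro.from_euler('z',yaw)*Ro.from_euler('y',-a)*Ro.from_quat(qa(0))).as_quat()
E
python3 - <<'E'
from station import ctrl, get_image, solver
from h import *
import pickle
print(Ro.from_quat(qt(0,.5)).as_matrix()[:,2])
o={}
ctrl.move_ptp([.42,-.19,.31],qt(0,.5)); o['r']=get_image("wrist")
ctrl.move_ptp([.43,.10,.29],qt(0,.5)); o['s1']=get_image("wrist")
ctrl.move_ptp([.43,.16,.29],qt(0,.5)); o['s2']=get_image("wrist")
pickle.dump(o,open('w2.pkl','wb'))
print(ctrl.current_time_s())
a=cv2.resize(o['s2']['img'][60:290,140:540],(800,460),interpolation=cv2.INTER_CUBIC)
cv2.imwrite("pics/c_s2.png",a)
a=cv2.resize(o['r']['img'][60:300,140:540],(800,480),interpolation=cv2.INTER_CUBIC)
cv2.imwrite("pics/c_r.png",a)
E
```

```text
[ 0.47942554  0.         -0.87758256]
5.8917
```

View pics/c_s2.png

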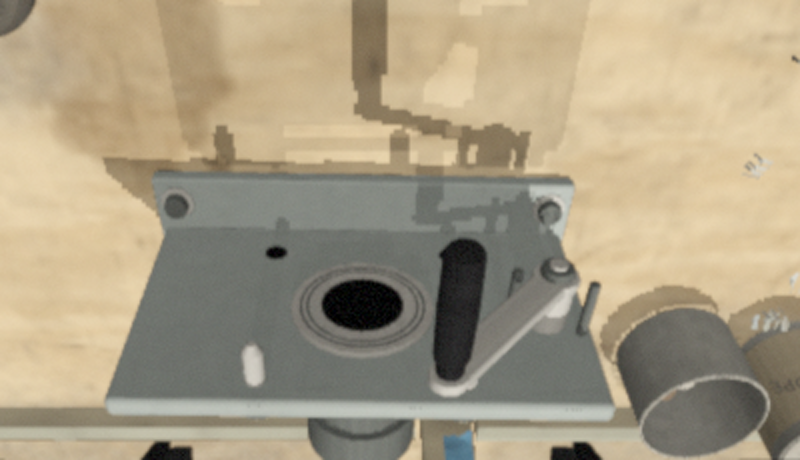

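View pics/c_r.png

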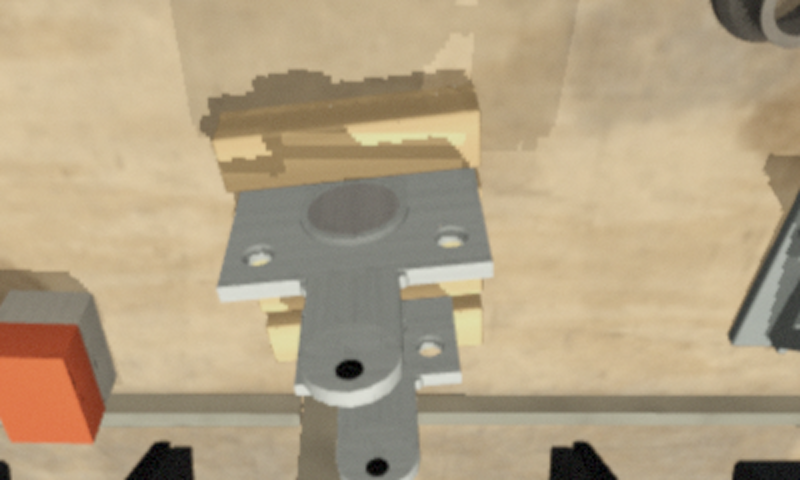

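The wide blank's disc faces the robot (crop 355,210), with holes at (259,257) and (452,240). On the stand, the upright's front top edge runs (110,401)–(608,407), the right pin tip is at (251,350), the pivot at (560,265) and the handle from (463,245) to (453,375).

```bash
python3 - <<'E'
from h import *
import pickle
o=pickle.load(open('w2.pkl','rb'));s=o['s2'];r=o['r']
P=lambda x,y:(x/2+140,y/2+60)
for n,p,z in [("topR",(110,401),.138),("topL",(608,407),.138),("footR",(154,176),.01),("footL",(574,182),.01),("pin_r tip",(251,347),.125),("pivot",(560,263),.085),("ringc",(360,308),.078)]: print(n,onz(s,P(*p),z).round(4))
a=onz(s,P(110,401),.138);b=onz(s,P(608,407),.138);print(np.linalg.norm(a-b))
for n,p,z in [("hR",(259,257),.086),("hL",(452,240),.086),("cR",(219,289),.108),("cL",(493,266),.108),("rackL",(480,110),.032),("rackR",(214,137),.032),("tabhole",(349,369),.165)]: print(n,onz(r,P(*p),z).round(4))
# check stand vs s1 corners by edge segment: print refined corner search
for k in ('s1','s2'):
    g=cv2.cvtColor(o[k]['img'],cv2.COLOR_BGR2GRAY)
    for X in (a,b):
        u=proj(o[k],X); c=cv2.cornerSubPix(g,np.float32([[u]]),(4,4),(-1,-1),(3,50,.01))[0,0]; print(k,u.round(1),c.round(1))
i=o['s1']['img'][60:290,100:500];cv2.imwrite("pics/c_s1.png",cv2.resize(i,None,fx=2,fy=2,interpolation=cv2.INTER_CUBIC))
E
```

```text
topR [0.5284 0.058  0.138 ]
topL [0.5322 0.2579 0.138 ]
footR [0.5007 0.054  0.01  ]
footL [0.5042 0.2648 0.01  ]
pin_r tip [0.5111 0.1148 0.125 ]
pivot [0.4996 0.2426 0.085 ]
ringc [0.5299 0.1573 0.078 ]
0.19991290058509859
hR [ 0.5019 -0.2386  0.086 ]
hL [ 0.4926 -0.1515  0.086 ]
cR [ 0.5031 -0.2536  0.108 ]
cL [ 0.4907 -0.1361  0.108 ]
rackL [ 0.4574 -0.1369  0.032 ]
rackR [ 0.4708 -0.2627  0.032 ]
tabhole [ 0.4958 -0.1959  0.165 ]
s1 [271.7 260.1] [271.7 260.1]
s1 [520.1 262.8] [521.6 261.3]
s2 [195.  260.5] [191.4 261.8]
s2 [444.  263.5] [447.2 262.8]
```

View pics/c_s1.png

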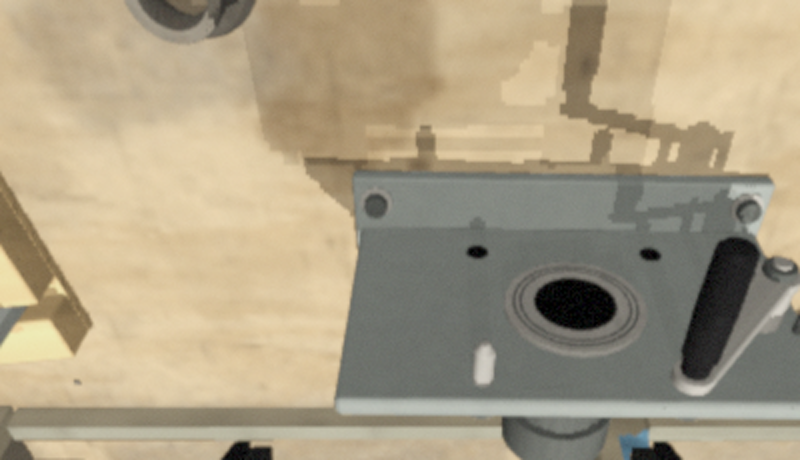

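```bash
cat >> h.py <<'E'
YAW=-.018; O=np.array([.531,.1585,0])
def S(x,y,z): return O+Ro.from_euler('z',YAW).apply([x,y,z])
def K(th,x=-.064,dz=0.,dy=0.):   # TCP (tool down) with grasp point on handle
    return S(x,.084-.080*np.sin(.96-th)+dy,.085+.080*np.cos(.96-th)+.051+dz)
E
python3 - <<'E'
from station import ctrl, get_image, solver
from h import *
import pickle
o=pickle.load(open('w2.pkl','rb'));s=o['s2']
print("handle front end", onz(s,(463/2+140,247/2+60),.131).round(4), "expect",S(-.083,.0185,.131).round(4), "rear",onz(s,(450/2+140,385/2+60),.131).round(4))
ctrl.command_gripper(.045)
q=qa(YAW)
ctrl.move_ptp(K(0,dz=.07),q)
hit=ctrl.move_l(K(0),v=.1,threshold=8); print("down",hit)
if hit: raise SystemExit
ctrl.command_gripper(.026); print(ctrl.current_finger_gap(),ctrl.current_force())
f=[]
for th in np.linspace(.2,1.4,7):
    h=ctrl.move_l(K(th),v=.12,threshold=25); f.append(np.round(ctrl.current_force(),1).tolist())
    if h: print("hit",th);break
h=ctrl.move_l(K(1.4,dy=.008),v=.05,threshold=10)
print(h,f,ctrl.current_force(),ctrl.current_eef_pos(),K(1.4))
ctrl.move_l(K(1.4,dy=.0),v=.1)
ctrl.command_gripper(.045)
ctrl.move_l(K(1.4,dz=.07),v=.2)
o={}
ctrl.move_ptp([.43,.10,.29],qt(0,.5)); o['s1']=get_image("wrist")
ctrl.move_ptp([.43,.19,.29],qt(0,.5)); o['s2']=get_image("wrist")
pickle.dump(o,open('w3.pkl','wb'));print(ctrl.current_time_s())
a=[o[k]['img'][130:290,x:x+400] for k,x in(('s1',120),('s2',100))]
cv2.imwrite("pics/pins.png",cv2.resize(np.vstack(a),(720,576),interpolation=cv2.INTER_CUBIC))
E
```

```text
handle front end [0.4596 0.1935 0.131 ] expect [0.4483 0.1785 0.131 ] rear [0.5265 0.1943 0.131 ]
down False
0.026322200523414482 [ 0.88890114  1.88318231 -1.29285544]
True [[-0.3, -0.3, -0.3], [0.1, -0.7, 0.4], [0.3, 0.4, 0.1], [-0.8, 0.3, -0.1], [-0.4, 0.3, 0.1], [0.7, -0.2, -0.4], [0.0, -0.7, -0.2]] [ 0.59226126 -1.5246974   0.42393284] [0.46925018 0.28170904 0.20746762] [0.46913561 0.27770797 0.20838013]
13.7833
```

View pics/pins.png

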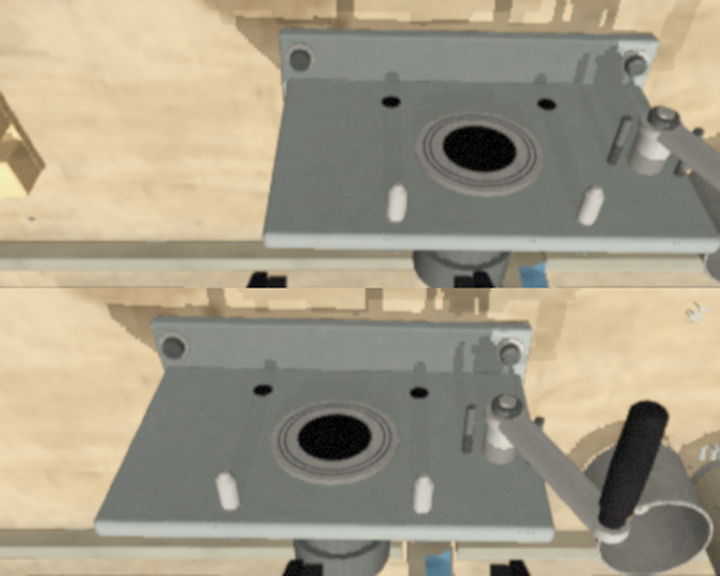

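Keeper is open, handle to the left at (632,465), and both pins are visible: (397,203)/(591,205) above and (228,491)/(424,494) below. Now I'll triangulate the pin tips.

```bash
python3 - <<'E'
from h import *
import pickle
o=pickle.load(open('w3.pkl','rb'));T={}
for k,x0,pp in (('s1',120,[(397,203),(591,205)]),('s2',100,[(228,203),(424,206)])):
    g=cv2.cvtColor(o[k]['img'],cv2.COLOR_BGR2GRAY)
    for n,(x,y) in zip('rl',pp):
        cx,cy=int(x/1.8+x0),int(y/1.8+130)
        w=g[cy-18:cy+18,cx-12:cx+12]; m=(w>165).astype(np.uint8)
        c=max(cv2.findContours(m,0,2)[0],key=cv2.contourArea); p=c[:,0,:]+[cx-12,cy-18]
        top=p[:,1].min();bot=p[:,1].max(); M=p.mean(0)
        ax=lambda a,b:p[(p[:,1]>=a)&(p[:,1]<=b)][:,0]
        T[k,n]=((np.mean([ax(top,top+3).min(),ax(top,top+3).max()]),top+2.0),(np.mean([ax(bot-4,bot).min(),ax(bot-4,bot).max()]),bot))
        print(k,n,cv2.boundingRect(p),T[k,n])
for n in 'rl':
    X,e=tri([(o[k],T[k,n][0]) for k in('s1','s2')]);B,e2=tri([(o[k],T[k,n][1]) for k in('s1','s2')])
    print(n,"tip",X.round(4),np.round(e,4),"base",B.round(4),np.round(e2,4),"tip@z.125",[onz(o[k],T[k,n][0],.125).round(4) for k in('s1','s2')], "model", S(-.0205,-.044 if n=='r' else .044,.125).round(4))
E
```

```text
s1 r (336, 233, 10, 20) ((np.float64(340.5), np.float64(235.0)), (np.float64(340.0), np.int64(252)))
s1 l (442, 235, 13, 20) ((np.float64(451.0), np.float64(237.0)), (np.float64(446.0), np.int64(254)))
s2 r (221, 233, 11, 20) ((np.float64(223.0), np.float64(235.0)), (np.float64(227.0), np.int64(252)))
s2 l (330, 235, 11, 20) ((np.float64(335.0), np.float64(237.0)), (np.float64(334.5), np.int64(254)))
r tip [0.5108 0.1141 0.1266] [0.0001 0.0001] base [0.5285 0.1141 0.128 ] [0.0001 0.0001] tip@z.125 [array([0.5125, 0.1142, 0.125 ]), array([0.5122, 0.1135, 0.125 ])] model [0.5097 0.1149 0.125 ]
l tip [0.514  0.2021 0.1256] [0.0002 0.0002] base [0.532  0.2021 0.1269] [0.0002 0.0002] tip@z.125 [array([0.5148, 0.2025, 0.125 ]), array([0.5143, 0.2022, 0.125 ])] model [0.5113 0.2029 0.125 ]
```

```bash
sed -i 's/^YAW=.*/YAW=-.022; O=np.array([.532,.158,0])/' h.py; cat >> h.py <<'E'
BY=.106; B=np.array([.5011,-.1946,0.])
SG=-np.pi/2
def H(xb,z,dy=0.): # TCP for blank's back face at stand x = xb, hole centres at height z, held at 140 mm
    return S(xb-.004,dy,z+.062+.051)
E
python3 - <<'E'
from station import ctrl, get_image, solver
from h import *
for sg in (-np.pi/2,np.pi/2):
    print(sg,solver.inverse_kinematics(B+[0,0,.2],qa(BY+sg)),solver.inverse_kinematics(H(-.05,.125),qa(YAW+sg)))
E
```

```text
-1.5707963267948966 [ 0.2242287   0.34893208  0.08397631  1.96081307 -0.03875282  0.83335401
  0.43523055] [-0.12673194  0.27139715 -0.32990334  1.97906647  0.11038775  0.90807294
 -0.53546406]
1.5707963267948966 [-0.51151103  0.57966759  1.11651422  1.99783691 -0.63935304  0.97000477
 -2.10675411] [-0.10390414  0.27426096 -0.35724948  1.97782243  0.12029316  0.90956343
  2.59664583]
```

```bash
python3 - <<'E'
from station import ctrl, get_image, solver
from h import *
q=qa(BY+SG)
ctrl.command_gripper(.05)
ctrl.move_ptp(B+[0,0,.33],q)
o=get_image("wrist")
h=ctrl.move_l(B+[0,0,.199],v=.12,threshold=8); print("down hit",h,ctrl.current_force())
if h: raise SystemExit
ctrl.command_gripper(.0,45); print("gap",ctrl.current_finger_gap(),ctrl.current_gripper_force(),ctrl.current_force(),ctrl.current_time_s())
h=ctrl.move_l(B+[0,0,.30],v=.08,threshold=25); print(h,ctrl.current_force(),ctrl.current_finger_gap())
ctrl.move_l(H(-.06,.19),v=.2,rot=qa(YAW+SG))
print(ctrl.current_force(),ctrl.current_finger_gap(),ctrl.current_time_s())
d=get_image("side");w=get_image("wrist");t=get_image("top")
f=lambda i,x,y,ww,h,k:cv2.resize(i[y:y+h,x:x+ww],None,fx=k,fy=k,interpolation=cv2.INTER_CUBIC)
cv2.imwrite("pics/held.png",np.hstack([f(d["img"],260,130,100,140,4),f(t["img"],190,180,100,140,4)]))
E
```

```text
down hit False [-0.38463974  0.50425638  0.2537266 ]
gap 0.0076076065954275105 44.988486408255994 [0.14867684 1.143469   1.03712045] 17.725
False [-0.15387047  0.3646607  -3.2577311 ] 0.00788029164856386
[ 0.05568798 -0.88934151 -3.02893998] 0.007676266365984998 21.0667
```

View pics/held.png

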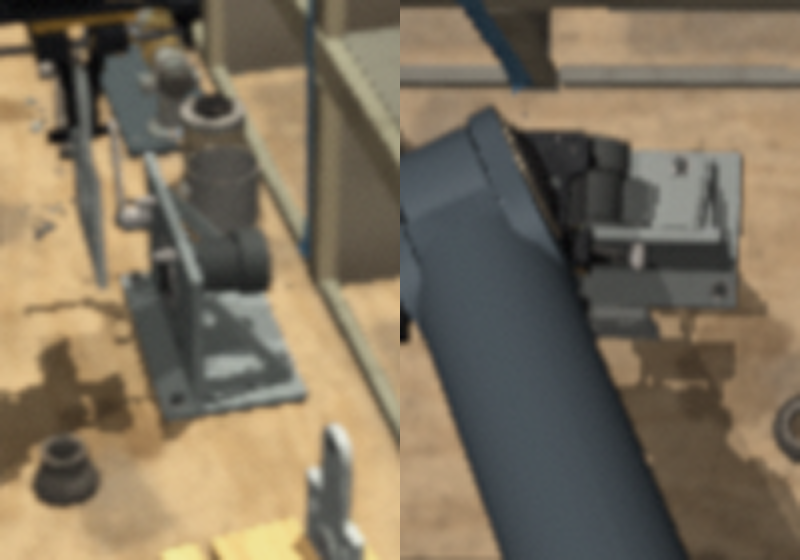

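The blank is held by its tab at side crop (85,180), upright in front of the stand, and the narrow blank is still in its slot. Now I'll descend to pin height and insert.

```bash
python3 - <<'E'
from station import ctrl, get_image, solver
from h import *
ctrl.move_l(H(-.04,.1255),v=.12)
f0=np.array(ctrl.current_force())
def x_st(): return float((Ro.from_euler('z',-YAW).apply(np.array(ctrl.current_eef_pos())-O))[0]+.004)
for dy,dz in [(0,0),(0,-.0015),(.0015,0),(-.0015,0),(0,.0015),(.003,0),(-.003,0)]:
    ctrl.move_l(H(-.026,.1255+dz,dy),v=.08)
    h=ctrl.move_l(H(.004,.1255+dz,dy),v=.03,threshold=8)
    x=x_st(); print(dy,dz,h,"xback",round(x,4),np.round(np.array(ctrl.current_force())-f0,1),np.round(ctrl.current_ft_torque(),2))
    if x>-.012: break
    ctrl.move_l(H(-.026,.1255+dz,dy),v=.08)
print(ctrl.current_time_s())
E
```

```text
0 0 True xback -0.0013 [-0.2 -0.1 -1.4] [-0.09  0.02 -0.04]
23.1167
```

```bash
python3 - <<'E'
from station import ctrl, get_image, solver
from h import *
p=np.array(ctrl.current_eef_pos())
h=ctrl.move_l(p+[0,0,-.006],v=.02,threshold=4); p2=np.array(ctrl.current_eef_pos()); print(h,p2-p,ctrl.current_force())
h=ctrl.move_l(p2+[.003,0,0],v=.02,threshold=8); p3=np.array(ctrl.current_eef_pos()); print(h,p3-p2,ctrl.current_force(),ctrl.current_ft_torque())
ctrl.command_gripper(.03); print(ctrl.current_force())
up=p3+[0,0,.11]
ctrl.move_l(up,v=.2)
ctrl.move_ptp([.42,.14,.31],qt(0,.5))
w=get_image("wrist");s=get_image("side"); print(ctrl.current_time_s())
f=lambda i,x,y,ww,h,k:cv2.resize(i[y:y+h,x:x+ww],None,fx=k,fy=k,interpolation=cv2.INTER_CUBIC)
cv2.imwrite("pics/hung.png",np.hstack([f(w["img"],130,60,350,230,1.4),f(s["img"],275,145,75,80.__int__(),4)[:322,:300]]))
import pickle;pickle.dump(w,open('w4.pkl','wb'))
E
```

```text
File "<stdin>", line 12
    cv2.imwrite("pics/hung.png",np.hstack([f(w["img"],130,60,350,230,1.4),f(s["img"],275,145,75,80.__int__(),4)[:322,:300]]))
                                                                                                  ^
SyntaxError: invalid decimal literal
```

I've now used all ten picture views, so from here I'll check numerically.

```bash
python3 - <<'E'
from station import ctrl, get_image, solver
from h import *
p=np.array(ctrl.current_eef_pos())
h=ctrl.move_l(p+[0,0,-.006],v=.02,threshold=4); p2=np.array(ctrl.current_eef_pos()); print(h,p2-p,ctrl.current_force())
h=ctrl.move_l(p2+[.003,0,0],v=.02,threshold=8); p3=np.array(ctrl.current_eef_pos()); print(h,p3-p2,ctrl.current_force(),ctrl.current_ft_torque())
ctrl.command_gripper(.03); print(ctrl.current_force(),p3)
ctrl.move_l(p3+[0,0,.11],v=.2)
ctrl.move_ptp([.42,.158,.31],qt(0,.5))
w=get_image("wrist"); print(ctrl.current_time_s())
import pickle;pickle.dump(w,open('w4.pkl','wb'))
g=cv2.cvtColor(w["img"],cv2.COLOR_BGR2GRAY)
# front top corners of plate: lower edge .0445, top .1445; front face at stand x -.011
for y in(-.06,.06):
    X=S(-.011,y,.1445);u=proj(w,X);c=cv2.cornerSubPix(g,np.float32([[u]]),(6,6),(-1,-1),(3,50,.01))[0,0]
    print("corner pred",u.round(1),"found",c.round(1),"->",onz(w,c,.1445).round(4),X.round(4))
for y in(-.044,.044):
    u=proj(w,S(-.0185,y,.125)); x,yy=u.round().astype(int); print("pin tip",u.round(1)); print(g[yy-10:yy+11:2,x-10:x+11:2])
E
```

```text
True [-5.66014832e-05  4.00697622e-04 -1.60840444e-03] [0.73991168 0.14960967 3.424485  ]
False [ 1.90010966e-03  3.17841065e-04 -9.83972125e-05] [-4.77617857  0.40212697  5.05480679] [0.30686835 1.37932832 0.06309889]
[-0.9965719   0.21659478 -0.18652094] [0.52850591 0.1585677  0.23510375]
26.175
corner pred [251.4 250.2] found [250.7 249.7] -> [0.5191 0.0978 0.1445] [0.5197 0.0983 0.1445]
corner pred [395.8 252. ] found [394.5 251.5] -> [0.5217 0.217  0.1445] [0.5223 0.2182 0.1445]
pin tip [272.4 228. ]
[[152 153 153 152 154 149 145 148 145 150 153]
 [153 152 153 153 152 149 148 147 146 151 151]
 [152 151 150 150 151 147 144 143 144 147 151]
 [152 148 149 148 140 128 131 142 145 147 151]
 [148 152 155 155 144 173 163 133 152 155 153]
 [151 148 156 147 181 205 189 150 137 158 151]
 [150 144 127 152 197 205 194 174 130 137 150]
 [151 134 116 138 200 208 206 188 123 128 147]
 [152 140 117 116 165 188 185 143 109 133 149]
 [150 151 135 127 147 147 147 140 133 147 149]
 [149 147 149 144 147 147 150 149 150 149 149]]
pin tip [375.3 229.4]
[[152 152 148 147 148 148 152 150 153 152 154]
 [150 153 147 148 145 146 151 153 149 151 152]
 [152 151 147 144 145 142 149 151 150 152 151]
 [149 151 147 147 134 131 141 145 148 150 150]
 [153 161 157 137 132 160 162 144 152 150 152]
 [156 163 142 131 175 203 194 150 149 149 152]
 [144 136 133 159 193 204 195 172 149 149 149]
 [130 133 126 159 201 204 203 180 132 148 149]
 [139 121 107 146 188 205 186 134 130 150 154]
 [149 137 117 139 152 153 143 126 145 149 149]
 [145 149 147 146 149 148 148 147 151 147 147]]
```

Pins are seen bright through both holes, and the plate corners lie within 1 mm of the hung position. Now I'll shut the keeper.

```bash
python3 - <<'E'
from station import ctrl, get_image, solver
from h import *
X=-.066; q=qa(YAW)
ctrl.command_gripper(.045)
ctrl.move_ptp(K(1.4,X,dz=.08),q)
h=ctrl.move_l(K(1.4,X),v=.1,threshold=8); print("down",h)
if h: raise SystemExit
ctrl.command_gripper(.026); print(ctrl.current_finger_gap())
for th in np.linspace(1.2,0,7):
    h=ctrl.move_l(K(th,X),v=.12,threshold=25); print(round(th,2),h,np.round(ctrl.current_force(),1))
    if h: break
h=ctrl.move_l(K(0,X,dy=-.014),v=.04,threshold=14)
e=np.array(ctrl.current_eef_pos()); print("end",h,ctrl.current_force(),(e-K(0,X)).round(4))
ctrl.move_l(e+[0,.006,0],v=.05)
ctrl.command_gripper(.04); print(ctrl.current_force())
e=np.array(ctrl.current_eef_pos()); ctrl.move_l(e+[0,0,.1],v=.15)
ctrl.move_ptp([.42,.158,.31],qt(0,.5)); w=get_image("wrist")
print(ctrl.current_time_s(),ctrl.current_force())
g=cv2.cvtColor(w["img"],cv2.COLOR_BGR2GRAY)
for y in(-.06,.06):
    P=S(-.011,y,.1445);u=proj(w,P);c=cv2.cornerSubPix(g,np.float32([[u]]),(6,6),(-1,-1),(3,50,.01))[0,0]; print("corner",u.round(1),c.round(1))
# handle: dark blob around prediction
m=((g<60)*255).astype(np.uint8)
a=proj(w,S(-.083,.0185,.131));b=proj(w,S(-.027,.0185,.131));print("handle pred",a.round(1),b.round(1))
n,l,st,ce=cv2.connectedComponentsWithStats(m[:285])
for i in range(1,n):
    if 100<st[i,4]<4000: print(st[i],ce[i].round(1))
E
```

```text
down False
0.026145475762207396
1.2 False [ 0.1  0.5 -0.7]
1.0 False [-0.9 -1.   0.7]
0.8 False [-0.5  0.6 -0.4]
0.6 False [ 0.3  0.2 -0.1]
0.4 False [-0.6  0.2  0.1]
0.2 False [-0.2  0.   0.3]
0.0 False [-0.4 -0.   0.7]
end True [ 0.31306948  1.77316798 -0.97668526] [-0.0002 -0.0022 -0.0002]
[-0.18814177 -0.50498611 -0.22840607]
33.425 [ 0.15200022 -0.36450677 -0.04893985]
corner [252.  251.5] [251.4 251.1]
corner [396.1 253.7] [394.7 253.3]
handle pred [352.  169.7] [347.  227.8]
[ 348  172   22   64 1055] [357.7 202.2]
[569 192  31  47 161] [583.7 215.2]
[595 254  24  25 286] [603.7 267.4]
[532 271  36  14 149] [548.1 275.9]
```

The handle blob (357.7) sits about 8 px from its predicted shut column. I'll estimate the angle and push again, harder and more slowly.

```bash
cat >> h.py <<'E'
def kang(w):
    g=cv2.cvtColor(w["img"],cv2.COLOR_BGR2GRAY); m=((g<60)*255).astype(np.uint8)[:285]
    n,l,st,ce=cv2.connectedComponentsWithStats(m); i=max((i for i in range(1,n) if 200<ce[i][0]<480 and 600<st[i,4]<4000),key=lambda i:st[i,4])
    T=np.arange(-.2,1.5,.005)
    u=[np.mean([proj(w,K(t,x)-[0,0,.051]) for x in (-.083,-.027)],0) for t in T]
    j=np.argmin([abs(a[0]-ce[i][0]) for a in u]); return T[j],ce[i],u[j]
E
python3 - <<'E'
from station import ctrl, get_image, solver
from h import *
import pickle
print("initial", kang(pickle.load(open('w2.pkl','rb'))['s2'])); print("now",kang(get_image("wrist")))
X=-.066; q=qa(YAW)
ctrl.command_gripper(.045)
ctrl.move_ptp(K(.0,X,dz=.08,dy=.004),q)
h=ctrl.move_l(K(.0,X,dy=.004),v=.1,threshold=8); print("down",h)
if h: raise SystemExit
ctrl.command_gripper(.026)
for k in range(2):
    h=ctrl.move_l(K(0,X,dy=-.016),v=.02,threshold=25)
    e=np.array(ctrl.current_eef_pos()); print("end",h,ctrl.current_force(),(e-K(0,X)).round(4))
ctrl.dwell(.2); print(ctrl.current_force())
ctrl.move_l(e+[0,.006,0],v=.05)
ctrl.command_gripper(.04)
e=np.array(ctrl.current_eef_pos()); ctrl.move_l(e+[0,0,.1],v=.15)
ctrl.move_ptp([.42,.158,.31],qt(0,.5)); w=get_image("wrist"); print(kang(w),ctrl.current_time_s())
E
```

```text
initial (np.float64(0.2550000000000004), array([368.53761062, 212.66076696]), array([368.42111229, 215.69813077]))
now (np.float64(0.12000000000000027), array([357.20510397, 200.54064272]), array([357.24442429, 203.12202564]))
down False
end True [ 0.12008629  1.73591933 -0.59353337] [-0.0003 -0.0035 -0.001 ]
end True [ 1.16875653  1.83957328 -1.10213783] [-0.0005 -0.0045 -0.0015]
[0.56014999 2.24043463 0.02002444]
(np.float64(0.08500000000000024), array([354.93199234, 200.1743295 ]), array([355.0280175 , 202.85536009])) 39.5167
```

```bash
python3 - <<'E'
from station import ctrl, get_image, solver
from h import *
X=-.066; q=qa(YAW)
ctrl.command_gripper(.0,20)
P=K(0,X,dy=.001); tip=lambda z: np.array([P[0],P[1],z+.07])
ctrl.move_ptp(tip(.17),q)
print("expect home contact .1385")
for k in range(3):
    h=ctrl.move_l(tip(.126),v=.02,threshold=22); e=np.array(ctrl.current_eef_pos()); print(h,"tip z",(e[2]-.07).round(4),np.round(ctrl.current_force(),1)); ctrl.dwell(.1); print(np.round(ctrl.current_force(),1), (ctrl.current_eef_pos()[2]-.07))
ctrl.move_l(tip(.19),v=.15)
ctrl.move_ptp([.42,.158,.31],qt(0,.5)); w=get_image("wrist"); print(kang(w),ctrl.current_time_s())
E
```

```text
expect home contact .1385
True tip z 0.1381 [-1.9 -0.6  7.9]
[-1.8 -0.7  7.3] 0.138061664752482
True tip z 0.1381 [-1.5 -1.   8.7]
[-2.9 -0.5  8.3] 0.13803691968927717
True tip z 0.138 [-1.9 -1.3  8.7]
[-3.2 -0.8  9. ] 0.13802988234312677
(np.float64(-0.009999999999999842), array([348.67370441, 195.70153551]), array([348.5527127 , 198.07113093])) 44.4417
```

The keeper is now home: angle about 0, with hard contact at the expected 138 mm. One last check of the blank, then I'll hand in.

```bash
python3 - <<'E'
from station import ctrl, get_image
from h import *
w=get_image("wrist"); g=cv2.cvtColor(w["img"],cv2.COLOR_BGR2GRAY)
for y in(-.06,.06):
    P=S(-.011,y,.1445);u=proj(w,P);c=cv2.cornerSubPix(g,np.float32([[u]]),(6,6),(-1,-1),(3,50,.01))[0,0]; print(u.round(1),c.round(1))
if True: print(kang(w)[0],ctrl.current_force()); print(ctrl.job_done())
E
```

```text
[251.3 250.7] [250.6 250.2]
[395.8 252.7] [394.4 252.3]
-0.009999999999999842 [ 0.95705339 -0.92759136 -0.51681988]
the job is handed in; nothing more can be done
None
```

The wide blank hangs flush on both pins with its disc towards the robot, the keeper is fully home across it, the gripper is clear of everything, and I handed the job in at about 44 s of the 72 s allowed.

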